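# Set the sprung stop slide of the rod bending jig

## Task

Set the rod bending jig: push the red plate of its sprung slide away until the slide has passed its stop pin, then let go so that it springs back and catches on the pin at mid position. Then push the brass lock bolt by its upright post fully home into the slide's side notch, and leave the jig clear. Nothing is to be picked up: push with the fingertips, do not force the jig, and leave the buttons, file, stick, jar and lidded bin undisturbed.

Things in the scene. Friction and masses are not known exactly. Their poses are not given: they have to be found in the camera images.
- jig: grey aluminium rod bending jig, fixed. Origin on the bench under the slide's home position; +x: the way the slide is pushed (its spring returns it to -x), +y: the way the bolt is pushed home, z up. Base plate 12 mm thick, x -120 to 130, y -115 to 90 mm. Two fixed steel posts, tops 38 mm above the bench, at x 115, y -30 and 30 mm. At either side of the bench, turned up to 0.4 rad
- slide (a joint): travel of the slide along the jig's +x in m: 0 home, 0.028 latched on the stop pin (mid position), 0.050 end stop. The pin springs up behind it once travel passes about 0.029; released short of that, it returns to 0. Spring 3 N at home to 6 N at the end stop. Dark steel plate, 90 x 96 mm, top 29 mm above the bench, with the red push plate on it
- push_face (a point): centre of the pushed face of the slide's red plate, 47 mm above the bench; moves with the slide. The face is upright, looks to the jig's -x, is 90 mm wide along y, from 29 to 65 mm above the bench; behind it the plate slopes down to the slide's far end. In front of it lies 50 mm of the slide's flat top at 29 mm height: keep fingertips above that
- pin (a joint): height of the stop pin in m: 0 down under the slide, 0.008 sprung up. Brass, 10 mm diameter
- pin_top (a point): top of the stop pin, at x -22, y 25 mm of the jig; hidden under the slide until the slide has passed it, then up behind the slide's near (-x) edge, 20 mm above the bench
- bolt (a joint): travel of the brass lock bolt along the jig's +y in m: it starts at 0 to 0.005 and is fully home at 0.025. It stays where it is left (friction 1.5 N). It can enter the slide's notch only with the slide latched at mid position
- bolt_post (a point): on the axis of the bolt's upright round brass post, 16 mm diameter, 50 mm above the bench (the post runs from 26 to 62 mm); it moves with the bolt. At bolt value 0 it is at x 8, y -86 mm of the jig. Pushed on its -y side, towards +y
- bin: closed oak bin with hinged lid, 130 x 150 mm, about 85 mm high plus lid knob about 35 mm, origin under its centre, on the other side of the bench from the jig; fixed, not to be touched
- bin_lid (a joint): opening of the bin's lid in rad, 0 shut
- bass0: cream plastic bass button, 16 mm diameter, 12 mm high, standing loose on the jig's base plate near its +y edge; origin at the centre of its underside; not to be disturbed
- bass1: second cream bass button, as bass0
- bass2: third cream bass button, as bass0
- file: polished steel tuning file with dark wood handle, 255 mm long, 16 mm high, lying loose beyond the jig; origin on the bench under it; not to be disturbed
- stick: boxwood burnishing stick, 175 x 16 x 12 mm, lying loose beyond the work; not to be disturbed
- jar: amber glass jar with steel cap, 60 mm diameter, 75 mm high, loose beyond the work; not to be disturbed

How it is judged:
On the way, in this order (a step that is already met when the one before it is completed fails the run):
1. the slide is pushed past the stop pin and the pin is up (value of joint slide above 0.032 m and value of joint pin above 0.005 m and value of joint bolt below 0.012 m), for 0.02 s.
2. the slide is let go and rests latched on the pin at mid position, bolt not yet pushed (value of joint slide between 0.025 and 0.0305 m and value of joint pin above 0.005 m and contact force between each of the arm, the fingers and jig below 0.2 N and value of joint bolt below 0.012 m), for 0.2 s.
3. the bolt is pushed home into the slide's notch (value of joint bolt above 0.0215 m and value of joint slide between 0.025 and 0.0315 m), for 0.1 s.
At the end, for the whole second after the job is handed in: The slide rests latched on the raised stop pin at mid position (joint 25 to 30.5 mm), the lock bolt is home (at least 21.5 of 25 mm), and the bin's lid is shut (value of joint slide between 0.025 and 0.0305 m and value of joint pin above 0.005 m and value of joint bolt above 0.0215 m and velocity of joint slide between -0.005 and 0.005 m/s and value of joint bin_lid below 0.05 rad); the robot touches nothing.
It fails at once if a bass button is moved more than 10 mm or lifted (distance of any of bass0, bass1, bass2 from where it was at the start of the episode above 0.01 m).
It fails at once if the file, stick or jar is moved more than 15 mm or lifted (distance of any of file, stick, jar from where it was at the start of the episode above 0.015 m).
It fails at once if the bin is struck or its lid opened (contact force between any of the arm, the fingers and bin above 5 N or value of joint bin_lid above 0.1 rad).
It fails at once if the jig is forced (over 45 N) (contact force between any of the fingers, the arm and jig above 45 N).
It also fails if it takes over 51 s, if anything falls off the work surface, if the arm or the gripper's body presses on something with over 40 N, if the wrist force passes 120 N, or if a joint passes its speed limit or range.

## Robot

A 6-joint arm with a two-finger parallel gripper is mounted at the origin on the work surface. World frame = base frame: x ahead of the robot, y to its left, z up, the work surface at z = 0. Lengths are in m, angles in rad, forces in N, time in s.
With the tool pointing down it reaches from about 0.35 to 0.975 m from the base axis. Payload 4.9 kg.
Tool frame: the origin (TCP) lies on the centre line of the jaws, within the pads' length; the fingertips stand ctrl.tcp_to_tips ahead of it and the grasp point (between the pads) lies 3 mm ahead of it (ctrl.tcp_to_tips is the distance from the TCP to the fingertips, in m); z points along the fingers, y is the direction in which the jaws open and shut (so a half turn about z gives the same grasp; the last joint's range is limited). The gripper opens to 85 mm and grips with 20 to 120 N. Pads are 22 mm wide; open, the fingers measure 114 mm over their backs; the gripper's body (76 mm by 85 mm) begins 54 mm behind the grasp point. The pads swing forward as they close: fully open they stand 13 mm farther back than shut.
Start: joints at [1.053, 0.053, 1.613, -0, 1.476, -0.119], TCP at [0.243, 0.576, 0.253] pointing down, gripper open.
Joint ranges: [-3.01, 3.01], [-1.01, 2.22], [0.06, 2.58], [-1.02, 4.17], [0.09, 2.62], [-3.14, 3.14]. Speed limits (rad/s): [2.57, 2.57, 3.14, 3.14, 3.14, 3.14].

## Interface

Orientations are given as a rotation vector (axis times angle).
In Python, from station import ctrl, vision gives the robot as it stands.
- The arm moves only by the tool jog_arm, never from a script. Its argument "deltas" is a list of rows, each a list of 7 numbers: the turn, a rotation vector about the tool's x, y, z in rad, then the shift along the tool's x, y, z in cm, then the opening, from 0 (shut) to 1 (fully open). A call has 1 to 12 rows; each row shifts and turns the commanded pose from where the row before left it, along the tool's axes as they then stand; what a row does not reach is not made up. A row lasts 1/12 s, in which the tool goes at most 41.7 mm and 7.16 degrees, less where a joint would pass 70% of its speed; a pose out of reach is approached as far as the arm can. A call with a gripper value outside its range is refused whole. The fingers move at their own pace and stop on an object; "grip_force" is the grip in N (left out, the last holds). Time passes only in rows, so rows that do not move let the fingers close. It gives the time, the measured TCP pose, the force and the opening at its end, in the units of the state.
- ctrl.get_obs(): the state, without advancing time (a new reading comes with each control period).
- vision.get_image(name): name is "scene" or "top"; returns (picture, depth): 480x640x3 uint8, red, green, blue; 480x640 float32, m along the optical axis (not along the pixel's ray), 0 where there is no reading.
- vision.calibration(name): a dict with "fx", "fy", "cx", "cy" (pixels), "rvec" (rotation vector, rad) and "tvec" (3), from world to camera coordinates, as OpenCV has them. Camera axes: x right, y down, z forward; pixel columns grow to the right and rows downward; lengths in m; the calibration is good to about 2 mm. A picture is of the moment at which its call begins. calibration takes no time and is no camera call.
- ctrl.finish_job(): hands the job in, once; it reports no verdict.
The state is a dict: "t": time; "q": joint angles; "dq": joint speeds; "effort": joint torques, N m; "tool_pos": TCP position; "tool_rot": TCP orientation; "contact_force": force on the tool from outside, world axes, zero at the start; "wrist_torque": the same for the moment, N m; "opening": finger opening in m.
Only numpy, scipy, OpenCV 4.12 (cv2) and the standard library are available. Lean on these libraries where they do the work, as an engineer would, in place of code of your own. Each camera call takes 0.05 s, during which the arm holds its last target. There are 200 camera calls.

## Working session

There is one attempt and no reset: what is moved stays moved. The work goes in short steps, Python scripts to look and compute and a tool call to move; the robot and the scene stay as the last step left them, time stands still between calls to the robot, and variables do not carry over. Pictures are saved under pics/ and viewed, about 8 in all and at most 12, crops included, and the job is handed in when it is done.

Besides the shell and the picture viewer there is one more tool, called in YAML: its name, and indented under it one key for each argument. jog_arm: Moves the arm, as the interface text tells. Its arguments: {"type":"object","properties":{"deltas":{"type":"array"},"grip_force":{"type":"number"}},"required":["deltas"]}

```bash
mkdir -p pics; cat > h.py <<'E'
import numpy as np, cv2
from station import ctrl, vision
def cam(n):
    c=vision.calibration(n); K=np.array([[c['fx'],0,c['cx']],[0,c['fy'],c['cy']],[0,0,1.]])
    return K,cv2.Rodrigues(np.array(c['rvec'],float))[0],np.array(c['tvec'],float).ravel()
def cloud(n,d):
    K,R,t=cam(n); v,u=np.mgrid[:480,:640]
    p=np.stack([(u-K[0,2])/K[0,0]*d,(v-K[1,2])/K[1,1]*d,d],-1)
    return (p-t)@R   # world HxWx3
def proj(n,P):
    K,R,t=cam(n); return cv2.projectPoints(np.atleast_2d(np.array(P,float)),R,t,K,None)[0][:,0]
E
python3 - <<'E'
from h import *
for n in("scene","top"):
    im,d=vision.get_image(n); cv2.imwrite(f"pics/{n}0.png",im[:,:,::-1]); np.savez(f"pics/{n}0.npz",im=im,d=d)
    K,R,t=cam(n); print(n,-R.T@t)
print(ctrl.get_obs(),ctrl.tcp_to_tips)
E
```

```text
scene [1.05420605 0.3562465  0.76010831]
top [ 0.46382645 -0.04126673  0.81129952]
{'t': 0.1, 'q': array([ 1.05300044e+00,  5.33176288e-02,  1.61415070e+00,  2.29687789e-05,
        1.47602087e+00, -1.19014109e-01]), 'dq': array([ 0.00166989, -0.00293587, -0.00198286, -0.00048933, -0.0014569 ,
       -0.00207767]), 'effort': array([-4.81870538e-04, -3.94903421e+01, -3.71363819e+01, -1.48870172e-04,
        3.92029207e-03,  5.68345456e-06]), 'tool_pos': array([0.24242572, 0.57549907, 0.2521729 ]), 'tool_rot': array([-6.22143792e-01, -3.07874440e+00,  2.81755395e-03]), 'contact_force': array([ 0.30069021,  1.08799643, -0.00776044]), 'wrist_torque': array([-0.01180386,  0.00930192, -0.01918656]), 'opening': 0.085612677451471} 0.022
```

View pics/top0.png

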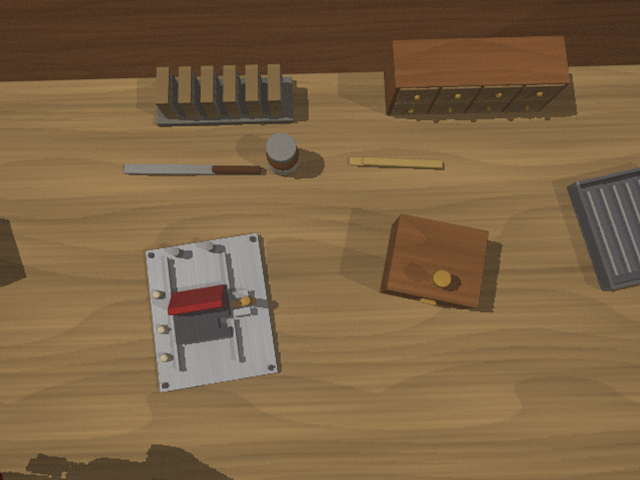

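View pics/scene0.png

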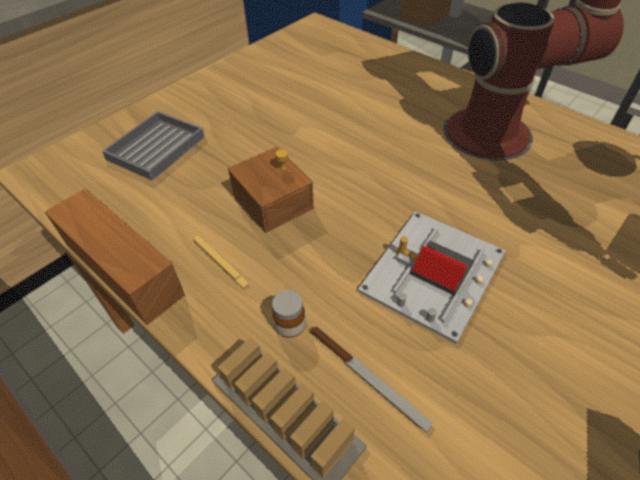

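The top view shows the jig at left. Its plate corners are near (148,250), (258,235), (278,373) and (161,391), with its +x up the image and +y to the left. The red plate is at about (198,299), the bolt post at about (246,301), and the three buttons at about (157,295), (162,329) and (165,357). The bin is at about (435,262). The scene view agrees with this layout.

```bash
cat > fit.py <<'E'
from h import *
z=np.load("pics/top0.npz"); im,d=z['im'],z['d']; P=cloud("top",d)
box=np.zeros((480,640),bool); box[220:410,130:295]=True
m=box&(abs(P[...,2]-.012)<.005)&(d>0)
print("plate z",np.median(P[m][:,2]), "bench z",np.median(P[420:440,300:400,2]))
m8=cv2.morphologyEx((box&(P[...,2]>.007)&(d>0)).astype(np.uint8),cv2.MORPH_OPEN,np.ones((5,5)))
pts=P[m8>0][:,:2]
r=cv2.minAreaRect((pts*1000).astype(np.float32)); bp=cv2.boxPoints(r)
print(r)
a=np.deg2rad(r[2]); a=(a+np.pi/4)%(np.pi/2)-np.pi/4
c=np.array(r[0])/1000; Rz=np.array([[np.cos(a),-np.sin(a)],[np.sin(a),np.cos(a)]])
o=c-Rz@[.005,-.0125]
print("yaw",a,"origin",o)
J=lambda x,y,zz:np.r_[o+Rz@[x,y],zz]
hsv=cv2.cvtColor(im,cv2.COLOR_RGB2HSV)
def loc(mm,n):
    q=P[mm]; l=(q[:,:2]-o)@Rz; print(n,len(q),"jig min",l.min(0),"max",l.max(0),"mean",l.mean(0),"z",q[:,2].min(),q[:,2].max()); return l,q
red=box&((hsv[...,0]<8)|(hsv[...,0]>172))&(hsv[...,1]>150)&(d>0); l,q=loc(red,"red")
t=q[:,2]>.055; print("ridge",l[t].mean(0),np.percentile(l[t],[2,98],axis=0))
post=box&(P[...,2]>.055)&(P[...,2]<.07)&~red&(d>0); l,q=loc(post,"post"); 
k=l[:,1]<-.06; print("post top jig",l[k].mean(0),k.sum(), q[k][:,2].max())
v=im[:,:,::-1].copy()
for x,y in[(-.12,-.115),(-.12,.09),(.13,.09),(.13,-.115)]: 
    cv2.circle(v,tuple(int(round(i*1)) for i in proj("top",J(x,y,.012))[0]),1,(0,255,0),-1)
for p in [J(8e-3,-.086,.062),J(115e-3,-.03,.038),J(115e-3,.03,.038),J(.0,-.045,.065),J(.0,.045,.065),J(-.045,.048,.029),J(-.045,-.048,.029)]:
    cv2.circle(v,tuple(int(round(i)) for i in proj("top",p)[0]),1,(255,255,0),-1)
cv2.imwrite("pics/fit.png",cv2.resize(v[220:410,130:295],None,fx=3.1,fy=3.1,interpolation=cv2.INTER_NEAREST))
E
python3 fit.py
```

```text
plate z 0.012577071184842819 bench z 0.000678691760776354
((491.832275390625, 143.22833251953125), (250.56613159179688, 206.167724609375), 7.67641544342041)
yaw 0.13397872423862667 origin [0.48520736 0.15494842]
red 1038 jig min [ 0.00459936 -0.04519789] max [0.04244003 0.04460647] mean [0.0216252  0.00101465] z 0.03122474110428713 0.06988440530471636
ridge [0.01319173 0.00086573] [[ 0.0047706  -0.042711  ]
 [ 0.02331216  0.04294177]]
post 116 jig min [ 0.000478   -0.09226067] max [0.02479367 0.04494134] mean [ 0.01142732 -0.05984774] z 0.055045365425933405 0.06698754938664013
post top jig [ 0.00741341 -0.08525594] 70 0.0644849898898303
```

View pics/fit.png

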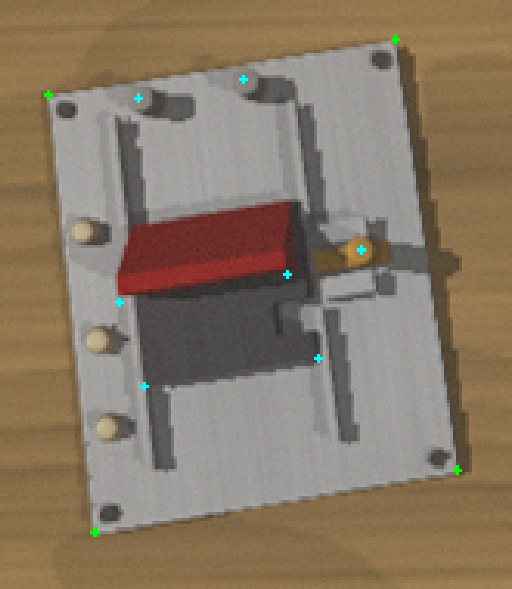

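jog_arm:
  deltas:
    - [0, 0, -0.1064, 0, 0, 0, 0]
    - [0, 0, -0.1064, 0, 0, 0, 0]
    - [0, 0, -0.1064, 0, 0, 0, 0]
    - [0, 0, -0.1064, 0, 0, 0, 0]
    - [0, 0, -0.1064, 0, 0, 0, 0]
    - [0, 0, 0, -0.5, -1.5, 0, 0]
    - [0, 0, 0, -0.9, -2.5, 0, 0]
    - [0, 0, 0, -0.9, -2.5, 0, 0]
    - [0, 0, 0, -0.9, -2.5, 0, 0]
    - [0, 0, 0, -0.9, -2.5, 0, 0]
    - [0, 0, 0, -0.9, -2.5, 0, 0]
    - [0, 0, 0, -0.9, -2.5, 0, 0]

```text
t: 1.1
tool_pos: [0.3234, 0.4182, 0.2528]
tool_rot: [0.206, -3.134, 0.001]
contact_force: [-0.7, -0.7, 0.4]
opening: -0.0001
```

jog_arm:
  deltas:
    - [0, 0, 0, -0.9, -2.5, 0, 0]
    - [0, 0, 0, -0.9, -2.5, 0, 0]
    - [0, 0, 0, -0.9, -2.5, 0, 0]
    - [0, 0, 0, -0.9, -2.5, 0, 0]
    - [0, 0, 0, -0.9, -2.5, 0, 0]
    - [0, 0, 0, -0.9, -2.5, 0, 0]
    - [0, 0, 0, -0.9, -2.5, 0, 0]
    - [0, 0, 0, -0.9, -2.5, 0, 0]
    - [0, 0, 0, -0.8, -2.5, 0, 0]
    - [0, 0, 0, -0.8, -2.5, 0, 0]
    - [0, 0, 0, 0, 0, 0, 0]
    - [0, 0, 0, 0, 0, 0, 0]

```text
t: 2.1
tool_pos: [0.4435, 0.1827, 0.2529]
tool_rot: [0.202, -3.134, 0.0]
contact_force: [0.2, 0.3, -1.4]
opening: 0.0002
```

```bash
cat >> h.py <<'E'
O=np.array([.4852,.1549]);A=.134;RZ=np.array([[np.cos(A),-np.sin(A)],[np.sin(A),np.cos(A)]])
def st():
    o=ctrl.get_obs(); p=o['tool_pos']; R=cv2.Rodrigues(o['tool_rot'])[0]
    J=np.eye(3); J[:2,:2]=RZ
    print("t",o['t'],"jig tcp mm",(np.r_[(p[:2]-O)@RZ,p[2]]*1e3).round(1),"F jig",(J.T@o['contact_force']).round(2),"open",o['opening']); print((J.T@R).round(3))
E
python3 -c "from h import *;st()"
```

```text
t 2.1 jig tcp mm [-37.6  33.1 252.9] F jig [ 0.21  0.3  -1.38] open 0.00017167526944085928
[[-1.     0.005 -0.001]
 [ 0.005  1.    -0.   ]
 [ 0.001 -0.    -1.   ]]
```

jog_arm:
  deltas:
    - [0, 0, 0, -0.8, -1.7, 0, 0]
    - [0, 0, 0, -0.76, -1.6, 0, 0]
    - [0, 0, 0, 0, 0, 2, 0]
    - [0, 0, 0, 0, 0, 3, 0]
    - [0, 0, 0, 0, 0, 3, 0]
    - [0, 0, 0, 0, 0, 3, 0]
    - [0, 0, 0, 0, 0, 2.4, 0]
    - [0, 0, 0, 0, 0, 2, 0]
    - [0, 0, 0, 0, 0, 1, 0]
    - [0, 0, 0, 0, 0, 0.4, 0]
    - [0, 0, 0, 0, 0, 0, 0]
    - [0, 0, 0, 0, 0, 0, 0]

```text
t: 3.1
tool_pos: [0.464, 0.1539, 0.0865]
tool_rot: [-0.209, 3.133, 0.0]
contact_force: [-0.2, -0.0, 0.2]
opening: 0.0002
```

```bash
python3 - <<'E'
from h import *
st()
im,d=vision.get_image("scene"); a=im[170:370,330:540,::-1]
im,d=vision.get_image("top"); b=im[215:415,130:340,::-1]
cv2.imwrite("pics/pre.png",cv2.resize(np.hstack([a,b]),None,fx=1.9,fy=1.9))
E
```

```text
t 3.1 jig tcp mm [-21.1   1.9  86.5] F jig [-0.18 -0.02  0.21] open 0.00016985597389064237
[[-1.     0.001  0.002]
 [ 0.001  1.     0.   ]
 [-0.002  0.    -1.   ]]
```

View pics/pre.png

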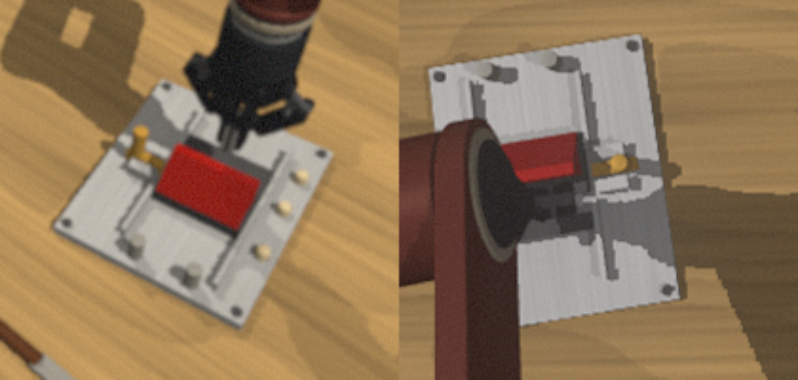

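The shut fingertips hang just behind the red plate (left crop, about (232,140)), clear of the post and buttons. I'll go down and start the push.

jog_arm:
  deltas:
    - [0, 0, 0, 0, 0, 1.2, 0]
    - [0, 0, 0, 0, 0, 1.0, 0]
    - [0, 0, 0, 0, 0, 0.4, 0]
    - [0, 0, 0, 0, 0, 0, 0]
    - [0, 0, 0, -0.4, 0, 0, 0]
    - [0, 0, 0, -0.4, 0, 0, 0]
    - [0, 0, 0, -0.4, 0, 0, 0]
    - [0, 0, 0, -0.4, 0, 0, 0]
    - [0, 0, 0, -0.4, 0, 0, 0]
    - [0, 0, 0, 0, 0, 0, 0]
    - [0, 0, 0, 0, 0, 0, 0]

```text
t: 4.12
tool_pos: [0.4834, 0.1562, 0.0594]
tool_rot: [-0.209, 3.134, 0.0]
contact_force: [-2.8, -0.7, 1.3]
opening: 0.0
```

```bash
python3 -c "from h import *;st()"
```

```text
t 4.1167 jig tcp mm [-1.6  1.6 59.4] F jig [-2.84 -0.28  1.28] open 7.421362033357718e-06
[[-1.     0.001  0.   ]
 [ 0.001  1.     0.   ]
 [-0.     0.    -1.   ]]
```

Contact is at the expected place with about 3 N. Continuing past the pin.

jog_arm:
  deltas:
    - [0, 0, 0, -0.4, 0, 0, 0]
    - [0, 0, 0, -0.4, 0, 0, 0]
    - [0, 0, 0, -0.4, 0, 0, 0]
    - [0, 0, 0, -0.4, 0, 0, 0]
    - [0, 0, 0, -0.4, 0, 0, 0]
    - [0, 0, 0, -0.4, 0, 0, 0]
    - [0, 0, 0, -0.4, 0, 0, 0]
    - [0, 0, 0, -0.4, 0, 0, 0]
    - [0, 0, 0, -0.2, 0, 0, 0]
    - [0, 0, 0, 0, 0, 0, 0]
    - [0, 0, 0, 0, 0, 0, 0]

```text
t: 5.03
tool_pos: [0.5163, 0.1607, 0.0591]
tool_rot: [0.209, -3.133, -0.0]
contact_force: [-6.1, 0.5, 3.6]
opening: -0.0001
```

```bash
python3 - <<'E'
from h import *
st()
im,d=vision.get_image("scene"); a=im[170:370,330:540,::-1]
im,d=vision.get_image("top"); b=im[215:415,130:340,::-1]
cv2.imwrite("pics/push.png",cv2.resize(np.hstack([a,b]),None,fx=1.9,fy=1.9))
E
```

```text
t 5.0333 jig tcp mm [31.6  1.6 59.1] F jig [-5.97  1.29  3.64] open -0.00013704882821231881
[[-1.     0.001 -0.002]
 [ 0.001  1.     0.   ]
 [ 0.002  0.    -1.   ]]
```

View pics/push.png

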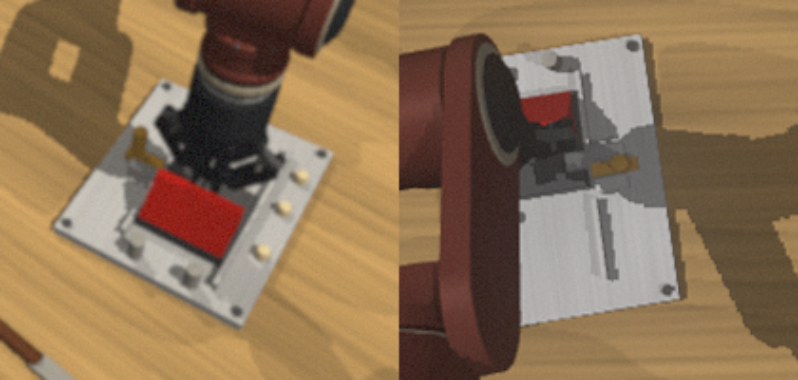

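The slide is well forward (about 37 mm by the tool position), with about 6 N of push. Now I release it and rise.

jog_arm:
  deltas:
    - [0, 0, 0, 0.3, 0, 0, 0]
    - [0, 0, 0, 0.3, 0, 0, 0]
    - [0, 0, 0, 0.4, 0, 0, 0]
    - [0, 0, 0, 0.5, 0, 0, 0]
    - [0, 0, 0, 0.5, 0, 0, 0]
    - [0, 0, 0, 0.5, 0, 0, 0]
    - [0, 0, 0, 0.3, 0, -1, 0]
    - [0, 0, 0, 0.3, 0, -2, 0]
    - [0, 0, 0, 0, 0, -2.5, 0]
    - [0, 0, 0, 0, 0, -1, 0]
    - [0, 0, 0, 0, 0, 0, 0]
    - [0, 0, 0, 0, 0, 0, 0]

```text
t: 6.13
tool_pos: [0.4868, 0.1566, 0.1252]
tool_rot: [-0.209, 3.132, 0.0]
contact_force: [-0.5, -0.2, 0.4]
opening: 0.0
```

```bash
python3 -c "from h import *;st()"
```

```text
t 6.1333 jig tcp mm [  1.8   1.5 125.2] F jig [-0.56 -0.16  0.44] open 1.3475364432943933e-07
[[-1.     0.001  0.003]
 [ 0.001  1.     0.   ]
 [-0.003  0.    -1.   ]]
```

jog_arm:
  deltas:
    - [0, 0, 0, -0.6, -1, 0, 0]
    - [0, 0, 0, 0, -2.5, 0, 0]
    - [0, 0, 0, 0, -3, 0, 0]
    - [0, 0, 0, 0, -3, 0, 0]
    - [0, 0, 0, 0, -2.5, 0, 0]
    - [0, 0, 0, 0, -1, 0, 0]
    - [0, 0, 0, 0, 0, 0, 0]
    - [0, 0, 0, 0, 0, 0, 0]

```text
t: 6.8
tool_pos: [0.5089, 0.0283, 0.1231]
tool_rot: [0.207, -3.133, -0.001]
contact_force: [0.1, 0.4, -0.7]
opening: 0.0002
```

```bash
python3 - <<'E'
from h import *
st()
im,d=vision.get_image("scene"); a=im[170:370,330:540,::-1]
P=cloud("scene",d); hsv=cv2.cvtColor(im,cv2.COLOR_RGB2HSV)
def red(P,im,d,box):
    h=cv2.cvtColor(im,cv2.COLOR_RGB2HSV); m=((h[...,0]<8)|(h[...,0]>172))&(h[...,1]>150)&(d>0)
    l=np.c_[(P[m][:,:2]-O)@RZ,P[m][:,2]]; l=l[(abs(l[:,0])<.12)&(abs(l[:,1])<.06)&(l[:,2]<.075)]
    print(len(l),np.percentile(l,[2,50,98],axis=0).round(4).tolist())
red(P,im,d,0)
im,d=vision.get_image("top"); b=im[215:415,130:340,::-1]; red(cloud("top",d),im,d,0)
z=np.load("pics/scene0.npz"); red(cloud("scene",z['d']),z['im'],z['d'],0)
cv2.imwrite("pics/lat.png",cv2.resize(np.hstack([a,b]),None,fx=1.9,fy=1.9))
E
```

```text
t 6.8 jig tcp mm [   6.5 -128.6  123.1] F jig [ 0.17  0.4  -0.74] open 0.00017914981139611127
[[-1.     0.002 -0.002]
 [ 0.002  1.     0.001]
 [ 0.002  0.001 -1.   ]]
1413 [[0.0308, -0.0397, 0.0288], [0.053, 0.0042, 0.0501], [0.0701, 0.0463, 0.0665]]Traceback (most recent call last):
  File "<stdin>", line 10, in <module>
  File "<stdin>", line 8, in red
    return _quantile_unchecked(
        a, q, axis, out, overwrite_input, method, keepdims, weights)
    return _ureduce(a,
                    func=_quantile_ureduce_func,
    ...<5 lines>...
                    overwrite_input=overwrite_input,
                    method=method)
    r = func(a, **kwargs)
    result = _quantile(arr,
                       quantiles=q,
    ...<2 lines>...
                       out=out,
                       weights=wgt)
    slices_having_nans = np.isnan(arr[-1, ...])
                                  ~~~^^^^^^^^^
IndexError: index -1 is out of bounds for axis 0 with size 0
```

jog_arm:
  deltas:
    - [0, 0, 0, -0.1, 0, 1.5, 0]
    - [0, 0, 0, 0, 0, 2, 0]
    - [0, 0, 0, 0, 0, 1.8, 0]
    - [0, 0, 0, 0, 0, 0.8, 0]
    - [0, 0, 0, 0, 0, 0.2, 0]
    - [0, 0, 0, 0, 0, 0, 0]
    - [0, 0, 0, 0, 0, 0, 0]

```text
t: 7.48
tool_pos: [0.511, 0.029, 0.0622]
tool_rot: [-0.21, 3.133, -0.0]
contact_force: [0.4, -0.1, 0.1]
opening: 0.0001
```

```bash
python3 - <<'E'
from h import *
st()
def red(im,d):
    P=cloud("scene",d)
    h=cv2.cvtColor(im,cv2.COLOR_RGB2HSV); m=((h[...,0]<8)|(h[...,0]>172))&(h[...,1]>150)&(d>0)
    l=np.c_[(P[m][:,:2]-O)@RZ,P[m][:,2]]; l=l[(abs(l[:,0])<.12)&(abs(l[:,1])<.06)&(l[:,2]<.075)]
    print(len(l),np.percentile(l,[2,50,98],axis=0).round(4).tolist())
z=np.load("pics/scene0.npz"); red(z['im'],z['d'])
im,d=vision.get_image("scene"); red(im,d); a=im[170:370,330:540,::-1]
cv2.imwrite("pics/lat.png",cv2.resize(a,None,fx=2.8,fy=2.8))
E
```

```text
t 7.4833 jig tcp mm [   8.7 -128.2   62.2] F jig [ 0.39 -0.12  0.1 ] open 0.0001323252491812201
[[-1.     0.     0.001]
 [ 0.     1.    -0.   ]
 [-0.001 -0.    -1.   ]]
1365 [[0.0041, -0.04, 0.0292], [0.0253, 0.0042, 0.0499], [0.0424, 0.0466, 0.0666]]
1409 [[0.0316, -0.0397, 0.0292], [0.053, 0.0046, 0.0502], [0.0704, 0.0464, 0.0664]]
```

View pics/lat.png

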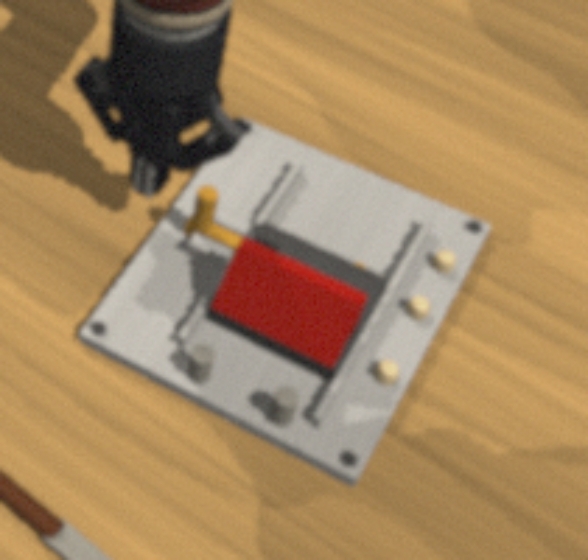

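The red plate has moved 27.7 mm and the brass pin shows behind the slide at (360,265), so it is latched. The fingertips at (148,180) are on the -y side of the post at (207,205). Pushing the bolt next.

jog_arm:
  deltas:
    - [0, 0, 0, 0, 0.5, 0.1, 0]
    - [0, 0, 0, 0, 0.5, 0, 0]
    - [0, 0, 0, 0, 0.5, 0, 0]
    - [0, 0, 0, 0, 0.3, 0, 0]
    - [0, 0, 0, 0, 0.3, 0, 0]
    - [0, 0, 0, 0, 0.3, 0, 0]
    - [0, 0, 0, 0, 0.3, 0, 0]
    - [0, 0, 0, 0, 0.3, 0, 0]
    - [0, 0, 0, 0, 0.3, 0, 0]
    - [0, 0, 0, 0, 0.3, 0, 0]
    - [0, 0, 0, 0, 0, 0, 0]
    - [0, 0, 0, 0, 0, 0, 0]

```text
t: 8.53
tool_pos: [0.5055, 0.0647, 0.0602]
tool_rot: [0.209, -3.135, -0.001]
contact_force: [-0.1, -0.4, 0.2]
opening: 0.0007
```

```bash
cat > b.py <<'E'
from h import *
st()
im,d=vision.get_image("scene"); P=cloud("scene",d)
l=np.c_[(P.reshape(-1,3)[:,:2]-O)@RZ,P.reshape(-1,3)[:,2]].reshape(P.shape)
z=np.load("pics/scene0.npz")
def post(im,d):
    P=cloud("scene",d).reshape(-1,3); h=cv2.cvtColor(im,cv2.COLOR_RGB2HSV).reshape(-1,3); l=np.c_[(P[:,:2]-O)@RZ,P[:,2]]
    m=(h[:,1]>130)&(h[:,0]>11)&(h[:,0]<28)&(abs(l[:,0]-.01)<.02)&(abs(l[:,1]+.075)<.03)&(l[:,2]>.035)&(l[:,2]<.068)
    print("post",m.sum(),np.median(l[m],axis=0).round(4))
post(z['im'],z['d']); post(im,d)
E
python3 b.py
```

```text
t 8.5333 jig tcp mm [  8.  -92.1  60.2] F jig [-0.16 -0.35  0.17] open 0.000656233667308393
[[-1.     0.001  0.   ]
 [ 0.001  1.     0.001]
 [ 0.     0.001 -1.   ]]
post 77 [ 0.0123 -0.0796  0.054 ]
post 87 [ 0.0123 -0.0679  0.0573]
```

jog_arm:
  deltas:
    - [0, 0, 0, 0, 0.2, 0, 0]
    - [0, 0, 0, 0, 0.2, 0, 0]
    - [0, 0, 0, 0, 0.2, 0, 0]
    - [0, 0, 0, 0, 0.2, 0, 0]
    - [0, 0, 0, 0, 0, 0, 0]
    - [0, 0, 0, 0, 0, 0, 0]

```text
t: 9.08
tool_pos: [0.5044, 0.0725, 0.0602]
tool_rot: [0.209, -3.134, -0.001]
contact_force: [-0.0, -0.0, -0.3]
opening: -0.0003
```

```bash
python3 b.py
```

```text
t 9.0833 jig tcp mm [  8.  -84.2  60.2] F jig [-0.04 -0.04 -0.33] open -0.00034728708822034487
[[-1.     0.001 -0.   ]
 [ 0.001  1.     0.   ]
 [ 0.     0.    -1.   ]]
post 77 [ 0.0123 -0.0796  0.054 ]
post 82 [ 0.0121 -0.0593  0.0553]
```

jog_arm:
  deltas:
    - [0, 0, 0, 0, 0.1, 0, 0]
    - [0, 0, 0, 0, 0.1, 0, 0]
    - [0, 0, 0, 0, 0, 0, 0]
    - [0, 0, 0, 0, 0, 0, 0]

```text
t: 9.47
tool_pos: [0.5042, 0.0743, 0.0603]
tool_rot: [0.209, -3.134, -0.0]
contact_force: [-0.5, -0.9, -0.3]
opening: -0.0002
```

jog_arm:
  deltas:
    - [0, 0, 0, 0, 0.1, 0, 0]
    - [0, 0, 0, 0, 0, 0, 0]
    - [0, 0, 0, 0, 0, 0, 0]

```text
t: 9.72
tool_pos: [0.5041, 0.0752, 0.0603]
tool_rot: [0.209, -3.135, 0.0]
contact_force: [-0.2, -1.8, -1.0]
opening: -0.0001
```

```bash
python3 b.py
```

```text
t 9.7167 jig tcp mm [  8.1 -81.5  60.3] F jig [-0.42 -1.72 -0.97] open -0.00014712666445003343
[[-1.     0.001 -0.   ]
 [ 0.001  1.    -0.   ]
 [ 0.    -0.    -1.   ]]
post 77 [ 0.0123 -0.0796  0.054 ]
post 84 [ 0.0118 -0.0572  0.0549]
```

jog_arm:
  deltas:
    - [0, 0, 0, 0, 0.08, 0, 0]
    - [0, 0, 0, 0, 0, 0, 0]
    - [0, 0, 0, 0, 0, 0, 0]

```text
t: 10.02
tool_pos: [0.5041, 0.0754, 0.0603]
tool_rot: [-0.209, 3.135, -0.002]
contact_force: [0.2, -5.1, 0.4]
opening: 0.0
```

jog_arm:
  deltas:
    - [0, 0, 0, 0, 0.08, 0, 0]
    - [0, 0, 0, 0, 0, 0, 0]
    - [0, 0, 0, 0, 0, 0, 0]

```text
t: 10.27
tool_pos: [0.5041, 0.0755, 0.0604]
tool_rot: [-0.21, 3.135, -0.005]
contact_force: [0.1, -7.6, -0.2]
opening: -0.0003
```

```bash
python3 b.py
```

```text
t 10.2667 jig tcp mm [  8.1 -81.2  60.4] F jig [-0.93 -7.51 -0.16] open -0.0002690349820376978
[[-1.     0.    -0.   ]
 [ 0.     1.    -0.003]
 [ 0.    -0.003 -1.   ]]
post 77 [ 0.0123 -0.0796  0.054 ]
post 81 [ 0.0118 -0.0569  0.0571]
```

The tool has stopped moving and the force is climbing, so the bolt is on its stop. Withdrawing.

jog_arm:
  deltas:
    - [0, 0, 0, 0, -0.5, 0, 0]
    - [0, 0, 0, 0, -1, 0, 0]
    - [0, 0, 0, 0, -1.5, 0, 0]
    - [0, 0, 0, 0, -1.5, -1, 0]
    - [0, 0, 0, 0, 0, -2.5, 0]
    - [0, 0, 0, 0, 0, -3.5, 0]
    - [0, 0, 0, 0, 0, -3.5, 0]
    - [0, 0, 0, 0.5, 0, -3, 0]
    - [0, 0, 0, 3, 0, -1, 0]
    - [0, 0, 0, 3, 0, 0, 0]
    - [0, 0, 0, 0, 0, 0, 0]
    - [0, 0, 0, 0, 0, 0, 0]

```text
t: 11.32
tool_pos: [0.4447, 0.0235, 0.2055]
tool_rot: [-0.208, 3.133, 0.001]
contact_force: [0.1, -0.2, 0.4]
opening: 0.0003
```

```bash
python3 b.py; python3 - <<'E'
from h import *
im,d=vision.get_image("scene"); a=im[170:370,330:540,::-1]
im,d=vision.get_image("top"); b=im[215:415,130:340,::-1]
cv2.imwrite("pics/end.png",cv2.resize(np.hstack([a,b]),None,fx=1.9,fy=1.9))
P=cloud("top",d).reshape(-1,3); l=np.c_[(P[:,:2]-O)@RZ,P[:,2]]; m=(abs(l[:,0]-.01)<.03)&(abs(l[:,1]+.07)<.023)&(l[:,2]>.058)&(l[:,2]<.068)
print("post top view",m.sum(),l[m].mean(0) if m.any() else 0)
E
```

```text
t 11.3167 jig tcp mm [ -57.7 -124.8  205.5] F jig [ 0.06 -0.18  0.36] open 0.00026011228365553066
[[-1.     0.001  0.002]
 [ 0.001  1.     0.   ]
 [-0.002  0.    -1.   ]]
post 77 [ 0.0123 -0.0796  0.054 ]
post 80 [ 0.0117 -0.0566  0.0546]
post top view 0 0
```

View pics/end.png

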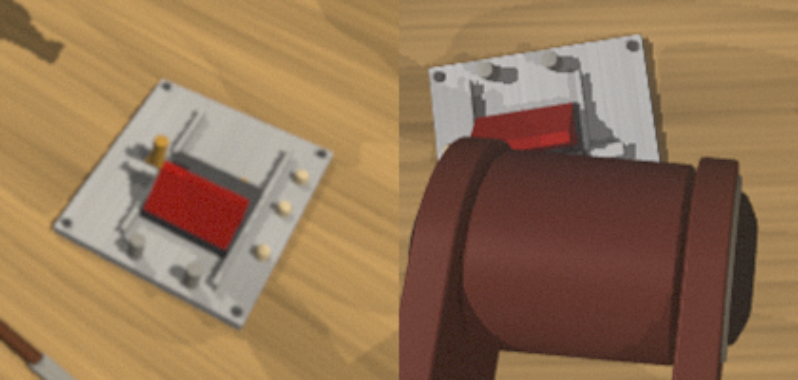

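The scene view shows the post at (158,150) against the slide, the pin up at (243,182), the slide latched and the buttons in place, with the arm clear.

```bash
python3 -c "from station import ctrl; print(ctrl.finish_job())"
```

```text
the job is handed in; nothing more can be done
None
```

The jig is set and the job is handed in, at about 11.5 s of the 51 s allowed; the hand-in reported no verdict.

- **Slide:** I pushed the red plate with shut fingertips to about 37 mm of travel at about 6 N, then let go. It came to rest 27.7 mm from home by the scene camera, which matches the 28 mm latch position. The brass pin shows up behind the slide, still so in the last picture.
- **Bolt:** I pushed the post until the tool stopped moving and the force rose to about 7.5 N, so the bolt is on its stop. The camera measured about 23 mm of post movement from where it started (0 to 1 mm), so about 23 to 24 of 25 mm, above the 21.5 mm needed. The felt stop and the camera therefore differ by 1 to 2 mm, which is within the calibration error.
- **Clear of the jig:** the arm ended about 200 mm above the bench with the contact force near zero. The buttons look undisturbed in the last picture. The bin, file, stick and jar were well outside every move, but I did not measure them again.
- **Check that failed:** the top camera could not see the post at the end because the arm was in the way, so the bolt reading rests on the scene camera and the force alone.

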